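Load a cell up the tester's sloped gutter and start its test

TASK

One of the two battery-cell testers has a green cell waiting at the low end of its sloped gutter. Push the cell gently up the gutter with the fingertips, never pinching or lifting it, until it is home against the rubber stop and the red sprung catch has come up behind it so that it stays there when you let go; then press that tester's green start button fully down and let it come back up. Leave the other tester with its blue cell, and the other things on the bench, as they are.

Things in the scene. Friction and masses are not known exactly. Their poses are not given: they have to be found in the camera images.
- cell: the green-sleeved battery cell to be pushed: a cylinder 33 mm in diameter and 70 mm long, about 140 g, lying across the gutter and free to roll along it. Origin at its centre; y is its axis. At the start it rests against the gutter's two low lips.
- cell_center (a point): the centre of the green cell (same point as its origin)
- tester_gutter: the sloped gutter where the green cell waits: steel channel, 74 mm wide inside, its floor rising at 10 degrees, side walls 14 mm high. Origin on the floor's surface, on the midline, under the waiting cell's centre, 40 mm above the bench. x points up the slope along the floor, y across, z square to the floor. The waiting cell's centre is at (0, 0, 16.5 mm) here, and at x = 129 mm when home.
- tester_low_end (a point): middle of the low end of that gutter, at x = -16, z = 12 mm in its frame. Two lips 12 mm high, 3 mm thick (from here down the slope), stop the cell; each takes only the outer 13 mm of the width, and the 48 mm between them is open for fingertips to go behind the cell.
- tester_home (a point): where the green cell's centre comes when home (x = 129, z = 16.5 mm in the gutter, 1 mm of play each way). The rubber stop's face is 17.5 mm further up the slope and 25 mm high. Black contact blocks 30 mm high flank this place at |y| over 37 mm. From 26 mm further up stands the instrument head, 108 mm above the bench.
- tester_catch (a joint): the red sprung catch of that gutter, hinged at its low end, in rad: 0 = up (its upright face at x = 114.5 mm in the gutter stands 7 mm above the floor and keeps a cell that is home from rolling back), 0.27 = pressed right down. A cell pushed up the gutter rolls over it and presses it down with its own weight; it springs up (tip force about 0.3 N) once the cell is home. Pressed by a fingertip it simply springs back.
- tester_start_top (a point): centre of the top of the green start button (28 mm in diameter, in a black ring 44 mm wide) on the head of that same tester, beyond the stop and right of its midline as seen looking up the slope. Pressed straight down, world -z.
- tester_start (a joint): travel of that start button in m: 0 = out, 0.006 = fully down; a spring pushes it out, 5 N holds it fully down
- other: the other tester (leave alone): same build, with a blue cell already loaded. Origin at the bench under the middle of its base; x points up its slope; base from x = -115 to 155 mm, 130 mm wide, highest point (its button) 130 mm
- other_start (a joint): travel of the other tester's start button in m, 0 = out (leave alone)
- other_cell_center (a point): centre of the blue cell (33 mm by 70 mm) loaded in the other tester (leave alone)
- spare_cell_center (a point): centre (35 mm above the bench) of a yellow cell, 33 mm in diameter and 70 mm tall, standing upright on the bench (leave alone)
- pack: cordless-tool battery pack, black with a red band, 118 x 74 x 58 mm, 0.6 kg, lying on the bench; origin at the centre of its underside (leave alone)
- driver: screwdriver with an orange handle, 190 mm long, lying on the bench along its x; origin at the bench under its middle (leave alone)
Mind the look-alikes: they are no part of the job. What is shaped like the cell but pink is not meant.

How it is judged:
By the outcome, as a careful person would: the job done as asked, in the order asked, and still so for the second after the job is handed in, with the robot touching nothing.
It also fails if it takes over 40 s, if anything falls off the work surface, if the arm or the gripper's body presses on something with over 40 N, if the wrist force passes 120 N, or if a joint passes its speed limit or range.

ROBOT

A 7-joint arm with a two-finger parallel gripper is mounted at the origin on the work surface. World frame = base frame: x ahead of the robot, y to its left, z up, the work surface at z = 0. Lengths are in m, angles in rad, forces in N, time in s.
With the tool pointing down it reaches from about 0.4 to 0.925 m from the base axis. Payload 5.6 kg.
Tool frame: the origin (TCP) lies at the very end of the fingers, on their centre line; the grasp point (between the pads) lies 19 mm behind it (bot.grip_point_offset is the z of the grasp point in the tool frame, in m); z points along the fingers, y is the direction in which the jaws open and shut (so a half turn about z gives the same grasp; the last joint's range is limited). The gripper opens to 85 mm and grips with 20 to 120 N. Pads are 22 mm wide; open, the fingers measure 114 mm over their backs; the gripper's body (76 mm by 85 mm) begins 54 mm behind the grasp point. The pads swing forward as they close: fully open they stand 13 mm farther back than shut.
Start: joints at [-1.174, 0.468, -0.012, 1.603, 0.006, 1.071, -0.056], TCP at [0.277, 0.588, 0.231] pointing down, gripper open.
Joint ranges: [-2.53, 2.53], [-0.31, 2.02], [-1.57, 1.55], [0.28, 2.44], [-1.29, 4.43], [0.15, 1.84], [-2.92, 2.92]. Speed limits (rad/s): [2.57, 2.57, 3.14, 3.14, 3.14, 3.14, 3.14].

INTERFACE

Orientations are given as a rotation vector (axis times angle).
In Python, from plant import bot gives the robot as it stands. The module is installed in compiled form; this text tells all that it offers.
- The arm moves only by the tool servo_tool, never from a script. Its argument "motion" is a list that holds one entry, the list of rows, each a list of 5 numbers: the finger opening in m, from 0 to 0.0854, then the shift along the tool's x, y, z in m, then the turn about the tool's z in degrees. In form: [[[claw, dx, dy, dz, yaw], ...]]. A call has 1 to 10 rows; each row shifts and turns the commanded pose from where the row before left it, along the tool's axes as they then stand; what a row does not reach is not made up. A row lasts 1/8 s, in which the tool goes at most 62.5 mm and 10.7 degrees, less where a joint would pass 70% of its speed; a pose out of reach is approached as far as the arm can. A call with a gripper value outside its range is refused whole. The fingers move at their own pace and stop on an object; "squeeze" is the grip in N (left out, the last holds). Time passes only in rows, so rows that do not move let the fingers close. It gives the time, the measured TCP pose, the force and the opening at its end, in the units of the state.
- bot.sense(): the state, without advancing time (a new reading comes with each control period).
- bot.capture(name): name is "scene" or "top"; returns a dict with "image" (400x640x3 uint8, red, green, blue), "vertical_fov" (degrees; the focal length in pixels is half the picture's height over the tangent of half this angle, whatever the lens; pixels are square), "cx", "cy" (the principal point, pixels), "R" (3x3) and "t" (3): a world point X has camera coordinates R X + t. Camera axes: x right, y down, z forward; pixel columns grow to the right and rows downward; lengths in m; the calibration is good to about 2 mm. A picture is of the moment at which its call begins. There is no depth.
- bot.hand_in(): hands the job in, once; it reports no verdict.
The state is a dict: "time": time; "joint_positions": joint angles; "joint_velocities": joint speeds; "tau": joint torques, N m; "position": TCP position; "eef_rot": TCP orientation; "force": force on the tool from outside, world axes, zero at the start; "wrist_torque": the same for the moment, N m; "width": opening from 0.0 (shut) to 1.0 (fully open).
Only numpy, scipy, OpenCV 4.12 (cv2) and the standard library are available. Lean on these libraries where they do the work, as an engineer would, in place of code of your own. Each camera call takes 0.05 s, during which the arm holds its last target.

## Working session

There is one attempt and no reset: what is moved stays moved. The work goes in short steps, Python scripts to look and compute and a tool call to move; the robot and the scene stay as the last step left them, time stands still between calls to the robot, and variables do not carry over. Pictures are saved under pics/ and viewed, and the job is handed in when it is done.

Besides the shell and the picture viewer there is one more tool, called after "Call:" as name(argument=value, ...), one argument or row to a line, values as JSON. servo_tool: Moves the arm, as the interface text tells. Its arguments: {"type":"object","properties":{"motion":{"type":"array"},"squeeze":{"type":"number"}},"required":["motion"]}

```bash
mkdir -p pics; python3 - <<'E'
from plant import bot
import cv2,numpy as np,pickle
s=bot.sense()
print({k:np.round(v,4) for k,v in s.items()})
for n in("scene","top"):
    c=bot.capture(n); pickle.dump(c,open(f"{n}0.pkl","wb"))
    cv2.imwrite(f"pics/{n}0.png",c["image"][:,:,::-1])
    print(n,c["vertical_fov"],c["cx"],c["cy"],np.round(c["R"],4).tolist(),np.round(c["t"],4))
E
```

```text
{'time': np.float64(0.0), 'joint_positions': array([-1.174 ,  0.4684, -0.0116,  1.6036,  0.006 ,  1.0714, -0.0563]), 'joint_velocities': array([-0.0001,  0.0008,  0.001 , -0.0011,  0.0013, -0.0004, -0.0007]), 'tau': array([ 0.00000e+00, -5.32398e+01,  2.14000e-02, -2.51304e+01,
        1.14000e-02,  7.70000e-03, -0.00000e+00]), 'position': array([0.2766, 0.5876, 0.2303]), 'eef_rot': array([-6.8540e-01, -3.0656e+00,  2.7000e-03]), 'force': array([ 0.4724, -0.0938,  0.0392]), 'wrist_torque': array([-0.088 , -0.0299,  0.0494]), 'width': np.float64(1.0006)}
scene 53.653535227519974 322.45328975268706 204.47837106364594 [[0.8708, 0.4916, 0.0004], [0.2783, -0.4923, -0.8247], [-0.4052, 0.7183, -0.5656]] [-0.5148 -0.0585  1.3741]
top 52.861511477828806 321.31251049182003 200.2691549208756 [[0.026, -0.9996, -0.0137], [-0.9918, -0.024, -0.1258], [0.1254, 0.0169, -0.992]] [-1.0000e-03  5.8760e-01  1.0123e+00]
```

View pics/scene0.png

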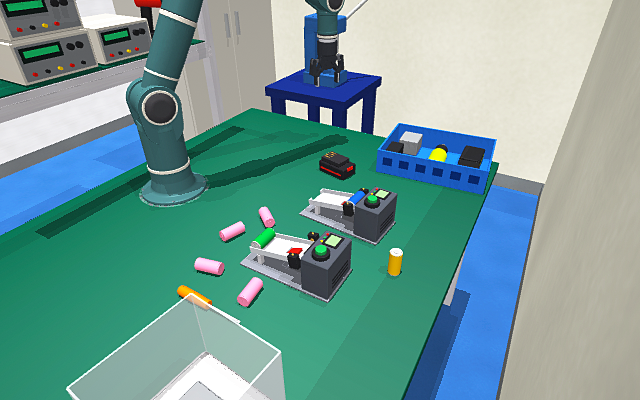

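View pics/top0.png

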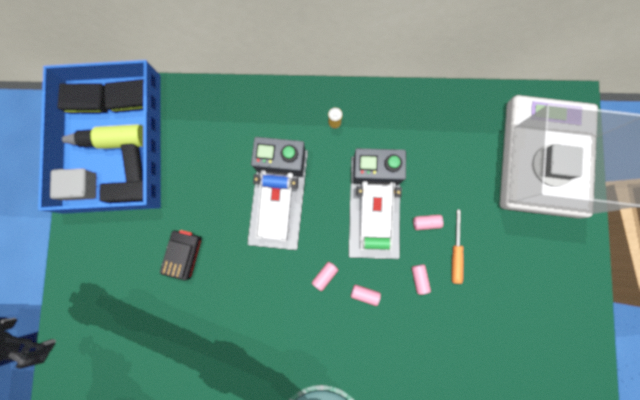

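```bash
cat > h.py <<'E'
import numpy as np,cv2,pickle
def f(c): return c["image"].shape[0]/2/np.tan(np.radians(c["vertical_fov"])/2)
def ray(c,u,v):
    R=np.array(c["R"]);t=np.array(c["t"])
    d=R.T@np.array([(u-c["cx"])/f(c),(v-c["cy"])/f(c),1]); return -R.T@t,d/np.linalg.norm(d)
def onz(c,u,v,z):
    o,d=ray(c,u,v); return o+d*(z-o[2])/d[2]
def proj(c,X):
    p=np.array(c["R"])@np.array(X)+np.array(c["t"]); return np.array([c["cx"]+f(c)*p[0]/p[2],c["cy"]+f(c)*p[1]/p[2]])
def tri(c1,p1,c2,p2):
    o1,d1=ray(c1,*p1);o2,d2=ray(c2,*p2)
    s=np.linalg.lstsq(np.stack([d1,-d2],1),o2-o1,rcond=None)[0]
    a,b=o1+d1*s[0],o2+d2*s[1]; return (a+b)/2,np.linalg.norm(a-b)
def blobs(c,lo,hi,amin=15):
    m=cv2.inRange(cv2.cvtColor(c["image"],cv2.COLOR_RGB2HSV),lo,hi)
    n,l,st,ce=cv2.connectedComponentsWithStats(m)
    return [(np.round(ce[i],1).tolist(),st[i].tolist(), cv2.minAreaRect(np.argwhere(l==i)[:,::-1].astype(np.float32))) for i in range(1,n) if st[i][4]>=amin]
E
python3 - <<'E'
from h import *
for n in("scene","top"):
    c=pickle.load(open(n+"0.pkl","rb"))
    for nm,lo,hi in(("green",(55,170,125),(75,255,255)),("blue",(105,150,100),(120,255,255)),("red",(0,190,120),(5,255,255)),("white",(0,0,215),(180,30,255))):
        for b in blobs(c,lo,hi,12):
            if 190<b[0][0]<420 and 90<b[0][1]<300: print(n,nm,b[0],b[1],np.round(b[2][0],1),np.round(b[2][1],1),round(b[2][2],1))
a=cv2.imread("pics/scene0.png")[180:310,220:420]; b=cv2.imread("pics/top0.png")[130:270,240:440]
cv2.imwrite("pics/c1.png",cv2.resize(a,None,fx=4,fy=4,interpolation=2)); cv2.imwrite("pics/c2.png",cv2.resize(b,None,fx=4,fy=4,interpolation=2))
E
```

```text
scene green [372.2, 198.7] [368, 195, 9, 8, 57] [372.  198.5] [7. 8.] 90.0
scene green [264.5, 236.3] [253, 228, 22, 19, 210] [264.3 236.3] [10.6 21.2] 45.0
scene green [320.6, 249.6] [315, 245, 12, 10, 92] [320.5 249.5] [11.  9.] 0.0
scene blue [356.8, 196.8] [348, 191, 17, 14, 118] [356.5 197. ] [ 7.8 16.3] 45.0
scene red [330.3, 170.8] [321, 166, 20, 10, 34] [330.4 170.8] [21.   1.5] 23.6
scene red [349.4, 168.3] [347, 166, 6, 6, 21] [349.4 168.3] [2.7 6.7] 63.4
scene red [295.2, 250.2] [287, 248, 15, 6, 60] [294.  250.5] [ 5. 14.] 90.0
scene white [354.5, 116.5] [347, 99, 16, 33, 373] [353.9 114.6] [14.4 32.1] 3.4
scene white [296.3, 109.5] [286, 100, 22, 20, 327] [296.5 109.6] [24.3 15.1] 11.3
scene white [325.5, 115.7] [320, 107, 12, 18, 190] [325.5 115.5] [17. 11.] 90.0
scene white [410.7, 136.7] [400, 131, 22, 12, 159] [410.6 136.6] [19.8  9.2] 11.3
scene white [330.5, 198.6] [309, 192, 41, 14, 289] [329.  198.2] [38.9 10.3] 10.6
scene white [315.6, 218.3] [300, 209, 34, 18, 56] [317.  217.2] [34.7  5.2] 22.4
scene white [231.2, 227.7] [222, 222, 21, 12, 45] [232.  227.5] [ 2
[... 250 characters left out ...]
6.6
scene white [206.5, 262.5] [196, 259, 23, 8, 37] [207.1 262.4] [22.8  2.2] 12.8
top blue [274.5, 177.7] [264, 176, 22, 5, 70] [274.5 177.7] [21.2  3.2] 4.4
top blue [273.9, 184.3] [264, 182, 22, 5, 77] [274.5 184.4] [21.3  3.6] 6.3
top white [334.8, 114.0] [329, 109, 13, 11, 114] [335. 114.] [12. 10.] 0.0
top white [289.5, 175.3] [288, 174, 4, 4, 14] [289.5 175.5] [3. 3.] 90.0
top white [374.6, 220.8] [350, 182, 49, 76, 2478] [374.6 219.4] [48.3 74.3] 1.3
top white [273.5, 219.2] [249, 187, 52, 62, 2310] [275.2 216.9] [47.7 58.7] 6.3
top white [324.6, 276.1] [318, 267, 15, 19, 45] [324.7 276.1] [ 2.  22.2] 38.2
top white [365.9, 295.4] [356, 292, 21, 8, 38] [366.  295.5] [21.2  1.6] 18.4
```

View pics/c1.png

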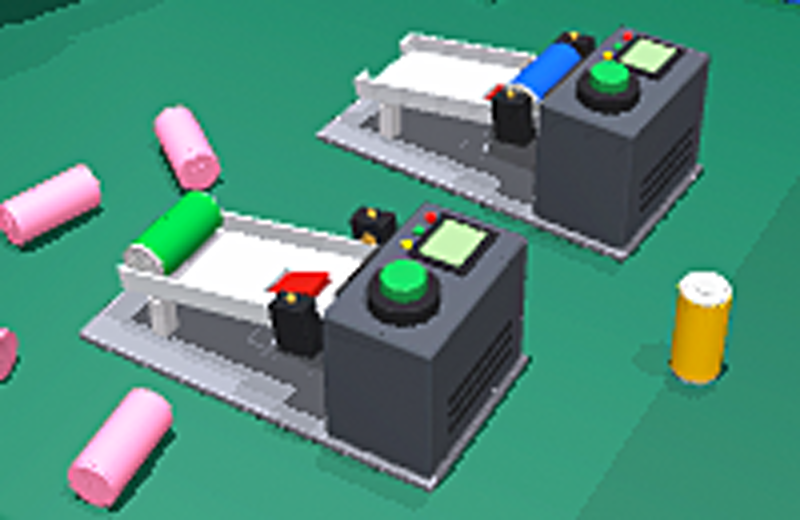

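View pics/c2.png

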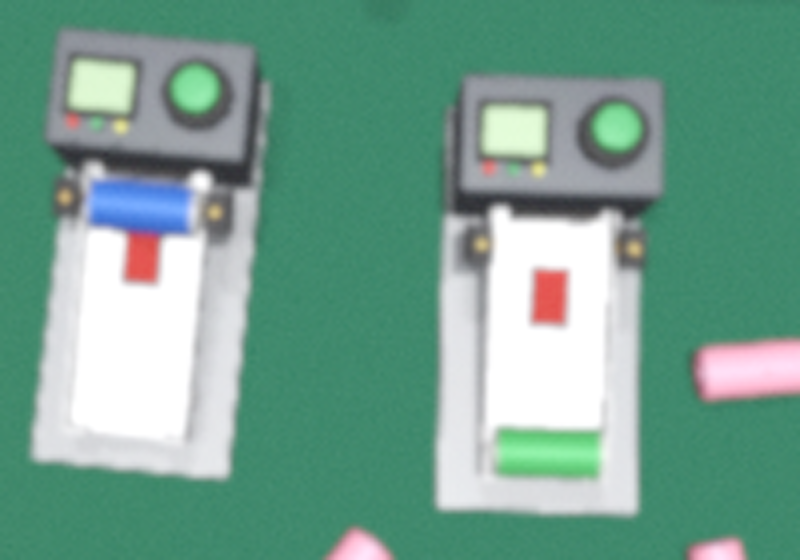

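The scene crop shows the green cell at scene (264,236) and top (377,243). It is the only green cylinder, lying at the low end of the nearer (right in the top view) tester, whose green button is at scene (320,250) and top (394,162). The other tester holds the blue cell at top (274,182). The pink cylinders are look-alikes.

```bash
python3 - <<'E'
from h import *
S,T=[pickle.load(open(n+"0.pkl","rb")) for n in("scene","top")]
for nm,lo,hi in(("green",(55,110,110),(75,255,255)),("red",(0,150,120),(8,255,255)),("gold",(12,60,80),(28,255,255)),("lcd",(30,40,150),(55,150,255))):
  for b in blobs(T,lo,hi,3):
    if 230<b[0][0]<440 and 130<b[0][1]<260: print("top",nm,b[0],b[1],np.round(b[2][0],1),np.round(b[2][1],1),round(b[2][2],1))
gs=lambda c,x:None
hsv=cv2.cvtColor(T["image"],cv2.COLOR_RGB2HSV)
print(hsv[243,377],hsv[162,394],hsv[203,377],hsv[300,300])
E
```

```text
top green [394.9, 157.7] [391, 157, 8, 4, 10] [394.9 157.6] [7.6 2. ] 23.2
top green [376.3, 239.8] [366, 238, 23, 5, 81] [377.  239.8] [22.1  3.5] 2.9
top green [376.6, 245.7] [366, 244, 23, 5, 84] [377. 246.] [ 4. 22.] 90.0
top red [275.2, 193.9] [273, 190, 6, 9, 48] [275.5 194. ] [8. 5.] 90.0
top red [376.9, 203.7] [374, 199, 6, 10, 52] [376.5 203.5] [9. 5.] 90.0
top gold [255.8, 178.7] [254, 177, 4, 4, 12] [255.5 178.5] [3. 3.] 90.0
top gold [293.4, 182.5] [292, 181, 4, 4, 11] [293.5 182.5] [2.8 2.8] 45.0
top gold [359.9, 190.9] [359, 190, 3, 3, 8] [360. 191.] [2. 2.] 90.0
top gold [398.2, 191.8] [397, 190, 4, 4, 11] [398. 192.] [2.8 2.8] 45.0
top lcd [261.1, 151.9] [257, 145, 12, 13, 42] [262.5 151. ] [11. 12.] 0.0
top lcd [271.9, 148.2] [269, 146, 5, 7, 14] [271.9 148.3] [6.7 3.1] 63.4
top lcd [271.0, 156.1] [270, 154, 3, 5, 7] [271.1 156.2] [1.6 4.1] 18.4
top lcd [269.6, 160.9] [268, 160, 4, 3, 11] [269.5 161. ] [2. 3.] 90.0
top lcd [374.3, 170.6] [373, 168, 4, 6, 12] [374.3 170.7] [4.7 2.5] 56.3
[ 68 101 242] [ 69  98 231] [  1 164 229] [ 78 138 137]
```

```bash
python3 - <<'E'
from h import *
S,T=[pickle.load(open(n+"0.pkl","rb")) for n in("scene","top")]
for c,n in((T,"top"),(S,"scene")):
 for nm,lo,hi in(("green",(55,75,165),(76,255,255)),("gold",(12,60,80),(28,255,255)),("red",(0,150,120),(8,255,255))):
  for b in blobs(c,lo,hi,3):
   if 230<b[0][0]<440 and 130<b[0][1]<270: print(n,nm,b[0],b[1],np.round(b[2][0],1),np.round(b[2][1],1),round(b[2][2],1))
ct=(376.9,243); bt=(394,162)
print("cell onz",onz(T,*ct,.0563), "btn onz .13",onz(T,*bt,.13))
print("pinL",onz(T,359.9,190.9,.09),"pinR",onz(T,398.2,191.8,.09))
print("red",onz(T,376.9,203.7,.062))
print("base corners z0",[np.round(onz(T,u,v,0.0),3).tolist() for u,v in((349.5,257),(399.5,258))])
E
```

```text
top green [288.2, 151.8] [283, 147, 11, 11, 99] [288. 152.] [10. 10.] 90.0
top green [393.9, 161.3] [389, 156, 11, 11, 101] [394. 161.] [10. 10.] 90.0
top green [263.7, 160.3] [263, 160, 2, 2, 3] [263.8 160.3] [1.4 0.7] 45.0
top green [376.9, 243.0] [365, 238, 25, 11, 270] [377. 243.] [10. 24.] 90.0
top gold [255.8, 178.7] [254, 177, 4, 4, 12] [255.5 178.5] [3. 3.] 90.0
top gold [293.4, 182.5] [292, 181, 4, 4, 11] [293.5 182.5] [2.8 2.8] 45.0
top gold [359.9, 190.9] [359, 190, 3, 3, 8] [360. 191.] [2. 2.] 90.0
top gold [398.2, 191.8] [397, 190, 4, 4, 11] [398. 192.] [2.8 2.8] 45.0
top red [275.2, 193.9] [273, 190, 6, 9, 48] [275.5 194. ] [8. 5.] 90.0
top red [376.9, 203.7] [374, 199, 6, 10, 52] [376.5 203.5] [9. 5.] 90.0
scene green [377.5, 191.5] [376, 190, 4, 4, 4] [377.5 191.5] [4.2 0. ] 135.0
scene green [372.0, 197.6] [368, 195, 9, 6, 43] [372.  197.5] [5. 8.] 90.0
scene green [264.4, 235.8] [253, 228, 22, 18, 191] [264.1 236.2] [ 9.5 21.7] 48.4
scene green [324.0, 236.8] [323, 236, 3, 2, 4] [324. 237.] [1.4 1.4] 45.0
scene green [329.0, 237.0] [328, 236, 3, 3, 3] [329. 237.] [2
[... 652 characters left out ...]
0, 10, 34] [330.4 170.8] [21.   1.5] 23.6
scene red [349.4, 168.3] [347, 166, 6, 6, 21] [349.4 168.3] [2.7 6.7] 63.4
scene red [376.3, 188.7] [376, 188, 2, 2, 3] [376.2 188.7] [1.4 0.7] 45.0
scene red [343.5, 202.2] [342, 201, 4, 4, 6] [343.3 202.3] [0.7 4.2] 45.0
scene red [327.2, 234.2] [326, 233, 3, 3, 6] [327.3 234.3] [2.1 1.4] 45.0
scene red [295.1, 250.3] [287, 248, 15, 6, 61] [294.  250.5] [ 5. 14.] 90.0
cell onz [ 0.47989631 -0.12956621  0.0563    ] btn onz .13 [ 0.67244795 -0.15976844  0.13      ]
pinL [ 0.60652719 -0.0822549   0.09      ] pinR [ 0.6065374  -0.17695746  0.09      ]
red [ 0.57898272 -0.12801106  0.062     ]
base corners z0 [[0.442, -0.064, 0.0], [0.443, -0.196, 0.0]]
```

```bash
python3 - <<'E'
from h import *
S,T=[pickle.load(open(n+"0.pkl","rb")) for n in("scene","top")]
for n,a,b in(("cell",(376.9,243),(264.4,236)),("btn",(394,161.3),(320.3,248.4)),("pinL",(359.9,190.9),(311.9,236)),("pinLtop",(359.9,190.9),(312.6,232.8)),("pinR",(398.2,191.8),(292.3,254)),("catch",(376.9,203.7),(295.1,250.3)),("obtn",(288.2,151.8),(372,197.6))):
    print(n,np.round(tri(T,a,S,b),4) if 0 else [np.round(x,4) for x in tri(T,a,S,b)])
for z in(.12,.125,.13): print(z,onz(T,394,161.3,z),onz(S,320.3,248.2,z))
E
```

```text
cell [array([ 0.482 , -0.1266,  0.0656]), np.float64(0.0059)]
btn [array([ 0.6749, -0.1596,  0.129 ]), np.float64(0.0011)]
pinL [array([ 0.607 , -0.0829,  0.0848]), np.float64(0.0007)]
pinLtop [array([ 0.6068, -0.0814,  0.0939]), np.float64(0.002)]
pinR [array([ 0.6064, -0.1758,  0.0945]), np.float64(0.0014)]
catch [array([ 0.5807, -0.1275,  0.0584]), np.float64(0.0032)]
obtn [array([0.6929, 0.0957, 0.1284]), np.float64(0.0016)]
0.12 [ 0.67646388 -0.16140564  0.12      ] [ 0.66972491 -0.14957477  0.12      ]
0.125 [ 0.6753127  -0.16058422  0.125     ] [ 0.6726119  -0.15460864  0.125     ]
0.13 [ 0.67416151 -0.1597628   0.13      ] [ 0.67549888 -0.15964251  0.13      ]
```

Call:
servo_tool(
  motion=[
    [[0.008, 0, 0, 0, -8.4], [0.008, 0, 0, 0, -8.4], [0.008, 0, 0, 0, -8.4], [0.008, -0.01, -0.05, 0, 0], [0.008, -0.01, -0.05, 0, 0], [0.008, -0.01, -0.05, 0, 0], [0.008, -0.01, -0.05, 0, 0], [0.008, -0.01, -0.05, 0, 0], [0.008, -0.01, -0.05, 0, 0], [0.008, -0.01, -0.05, 0, 0]],
  ],
  squeeze=20,
)

```text
time: 1.35
position: [0.3468, 0.2363, 0.2312]
eef_rot: [-0.0, -3.142, 0.0]
force: [1.0, 0.0, -0.0]
width: 0.093
```

Call:
servo_tool(
  motion=[
    [[0.008, -0.011, -0.046, 0, 0], [0.008, -0.011, -0.046, 0, 0], [0.008, -0.011, -0.046, 0, 0], [0.008, -0.011, -0.046, 0, 0], [0.008, -0.011, -0.046, 0, 0], [0.008, -0.011, -0.046, 0, 0], [0.008, -0.01, -0.046, 0.03, 0], [0.008, -0.009, -0.044, 0.03, 0], [0.008, 0, 0, 0.04, 0], [0.008, 0, 0, 0, 0]],
  ],
)

```text
time: 2.6
position: [0.4292, -0.1278, 0.129]
eef_rot: [-0.002, -3.135, -0.001]
force: [-0.7, 0.2, 0.9]
width: 0.091
```

```bash
python3 - <<'E'
from plant import bot
from h import *
s=bot.sense(); print(s["position"],s["joint_positions"],s["width"])
c=bot.capture("scene"); cv2.imwrite("pics/s1.png",cv2.resize(c["image"][150:310,190:410,::-1],None,fx=3.5,fy=3.5,interpolation=2))
c=bot.capture("top"); cv2.imwrite("pics/t1.png",cv2.resize(c["image"][130:290,290:450,::-1],None,fx=3.5,fy=3.5,interpolation=2))
E
```

```text
[ 0.42923654 -0.12778536  0.12904842] [-0.14737965  0.29357487  0.4181571   2.18454782 -0.18076876  0.70246894
  1.96378447] 0.09142030220144304
```

View pics/s1.png

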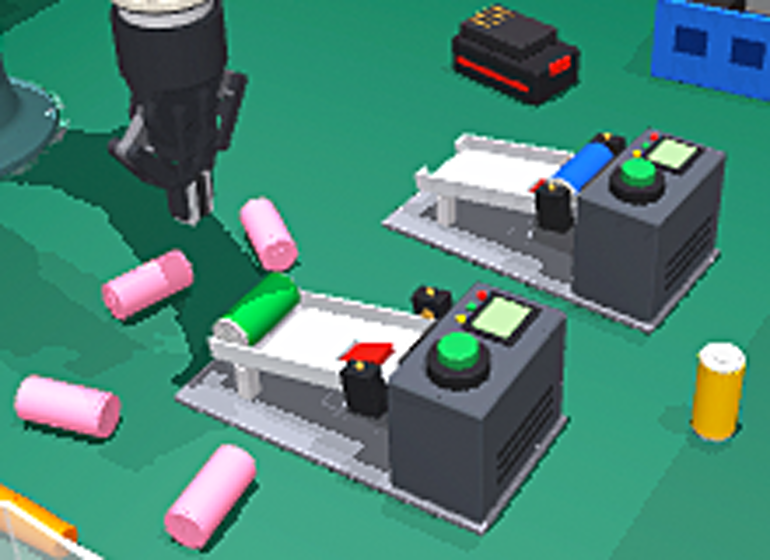

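View pics/t1.png

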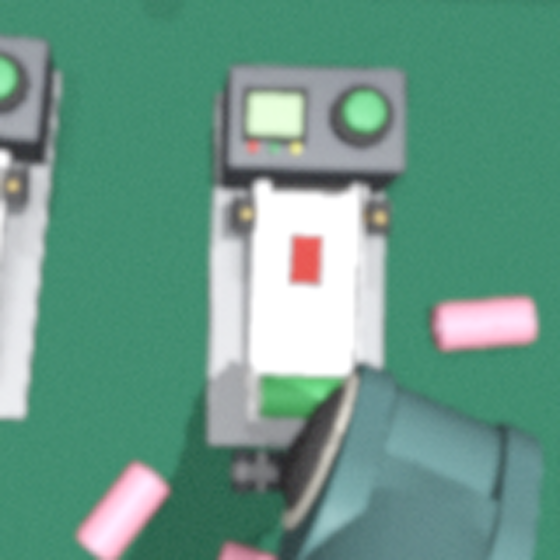

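The fingers sit just behind the cell, centred in the top view at about (363,264). Next I descend behind it.

Call:
servo_tool(
  motion=[
    [[0.008, 0, -0.002, 0.03, 0], [0.008, 0, 0, 0.03, 0], [0.008, 0, 0, 0.016, 0], [0.008, 0, 0, 0, 0], [0.008, 0, 0, 0, 0]],
  ],
)

```text
time: 3.32
position: [0.4327, -0.1299, 0.0564]
eef_rot: [-0.0, 3.139, -0.0]
force: [0.3, -0.8, 0.3]
width: 0.092
```

Call:
servo_tool(
  motion=[
    [[0.008, -0.006, 0, 0.005, 0], [0.008, -0.006, 0, 0, 0], [0.008, -0.004, 0, 0, 0], [0.008, -0.003, 0, 0, 0], [0.008, -0.002, 0, 0, 0], [0.008, 0, 0, 0, 0]],
  ],
)

```text
time: 4.08
position: [0.4528, -0.1299, 0.0503]
eef_rot: [-0.0, -3.142, 0.0]
force: [-0.4, -0.0, -0.3]
width: 0.094
```

```bash
cat > look.py <<'E'
import sys
from plant import bot
from h import *
n=sys.argv[1]
s=bot.sense(); print(s["time"],s["position"],s["force"],s["width"])
c=bot.capture("scene"); a=cv2.resize(c["image"][200:310,230:350,::-1],None,fx=5,fy=5,interpolation=2); cv2.imwrite(f"pics/s{n}.png",a)
E
python3 look.py 2
```

```text
4.075 [ 0.45277433 -0.12988277  0.05026382] [-0.44478984 -0.04556526 -0.27594121] 0.0944802151309873
```

View pics/s2.png

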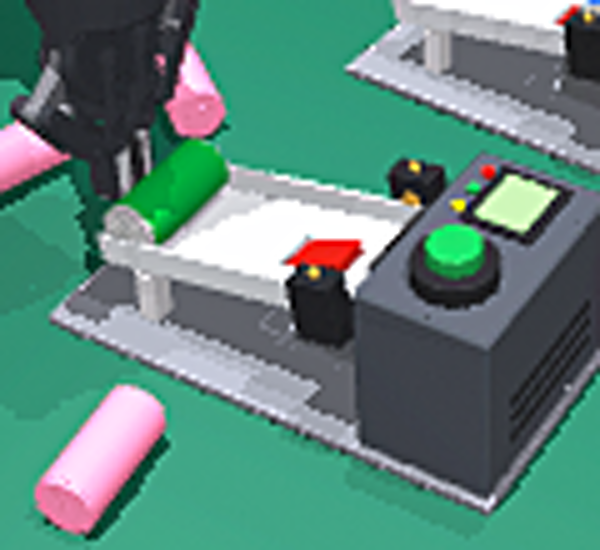

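Call:
servo_tool(
  motion=[
    [[0.008, -0.004, 0, -0.0007, 0], [0.008, -0.005, 0, -0.0009, 0], [0.008, -0.005, 0, -0.0009, 0], [0.008, -0.005, 0, -0.0009, 0], [0.008, -0.005, 0, -0.0009, 0], [0.008, -0.005, 0, -0.0009, 0], [0.008, -0.005, 0, -0.0009, 0], [0.008, -0.005, 0, -0.0009, 0]],
  ],
)

```text
time: 5.12
position: [0.4921, -0.1299, 0.0573]
eef_rot: [-0.0, -3.142, -0.0]
force: [-0.4, 0.8, -0.6]
width: 0.095
```

```bash
python3 look.py 3
```

```text
5.125 [ 0.49206213 -0.12989064  0.05733212] [-0.43415377  0.80928186 -0.55158715] 0.09520985766836174
```

View pics/s3.png

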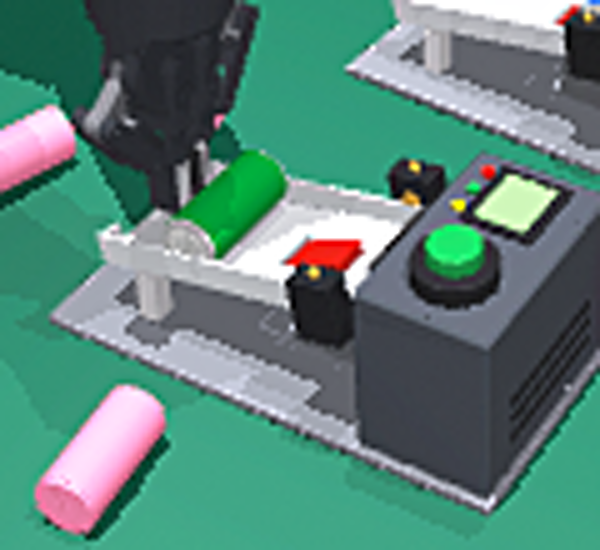

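Call:
servo_tool(
  motion=[
    [[0.008, -0.005, 0, -0.0009, 0], [0.008, -0.006, 0, -0.0011, 0], [0.008, -0.006, 0, -0.0011, 0], [0.008, -0.006, 0, -0.0011, 0], [0.008, -0.006, 0, -0.0011, 0], [0.008, -0.006, 0, -0.0011, 0], [0.008, -0.006, 0, -0.0011, 0], [0.008, -0.006, 0, -0.0011, 0], [0.008, -0.006, 0, -0.0011, 0], [0.008, -0.005, 0, -0.0009, 0]],
  ],
)

```text
time: 6.42
position: [0.5502, -0.1299, 0.068]
eef_rot: [-0.0, 3.141, -0.0]
force: [-1.2, 1.0, 0.5]
width: 0.094
```

Call:
servo_tool(
  motion=[
    [[0.008, -0.005, 0, -0.0009, 0], [0.008, -0.005, 0, -0.0009, 0], [0.008, -0.005, 0, -0.0009, 0], [0.008, -0.004, 0, -0.0007, 0], [0.008, -0.003, 0, -0.0005, 0], [0.008, 0, 0, 0, 0]],
  ],
)

```text
time: 7.18
position: [0.5722, -0.1299, 0.0719]
eef_rot: [-0.0, 3.141, -0.0]
force: [0.0, 0.4, -0.5]
width: 0.091
```

```bash
python3 look.py 4
```

```text
7.175 [ 0.57216352 -0.12986014  0.0718719 ] [ 0.01781536  0.44471642 -0.45017186] 0.09057078943696142
```

View pics/s4.png

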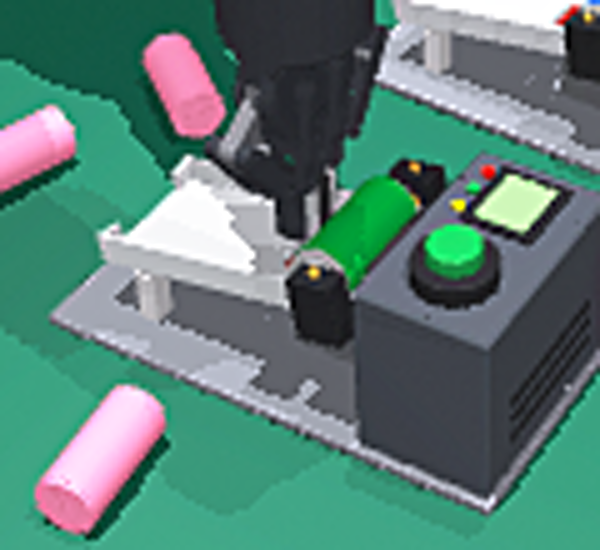

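Nearly home. I'll finish in small steps while watching the force.

Call:
servo_tool(
  motion=[
    [[0.008, -0.002, 0, -0.0003, 0], [0.008, -0.002, 0, -0.0003, 0], [0.008, -0.001, 0, -0.0002, 0], [0.008, 0, 0, 0, 0]],
  ],
)

```text
time: 7.72
position: [0.5769, -0.1299, 0.0726]
eef_rot: [-0.0, 3.141, -0.0]
force: [0.2, 0.7, -1.5]
width: 0.093
```

Call:
servo_tool(
  motion=[
    [[0.008, -0.001, 0, -0.0002, 0], [0.008, -0.001, 0, -0.0002, 0], [0.008, 0, 0, 0, 0]],
  ],
)

```text
time: 8.1
position: [0.5789, -0.1299, 0.073]
eef_rot: [-0.0, 3.141, -0.0]
force: [0.1, 0.0, -0.1]
width: 0.098
```

```bash
python3 look.py 5
```

```text
8.1 [ 0.57885188 -0.12987291  0.07302341] [ 0.14699458  0.01114166 -0.0560402 ] 0.09845755795528795
```

View pics/s5.png

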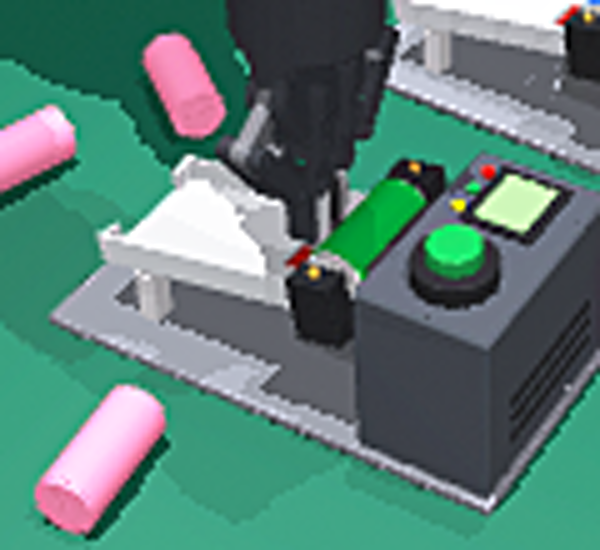

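Call:
servo_tool(
  motion=[
    [[0.008, -0.001, 0, -0.0002, 0], [0.008, 0, 0, 0, 0]],
  ],
)

```text
time: 8.4
position: [0.5798, -0.1299, 0.0732]
eef_rot: [0.0, 3.142, 0.0]
force: [-0.5, -0.2, -0.1]
width: 0.096
```

Call:
servo_tool(
  motion=[
    [[0.008, -0.001, 0, -0.0002, 0], [0.008, 0, 0, 0, 0]],
  ],
)

```text
time: 8.65
position: [0.5807, -0.1299, 0.0734]
eef_rot: [-0.0, -3.142, -0.0]
force: [-0.5, 0.3, -0.2]
width: 0.096
```

Call:
servo_tool(
  motion=[
    [[0.008, -0.001, 0, -0.0002, 0], [0.008, 0, 0, 0, 0]],
  ],
)

```text
time: 8.9
position: [0.5817, -0.1299, 0.0736]
eef_rot: [-0.0, -3.142, -0.0]
force: [-0.7, 0.5, 0.8]
width: 0.095
```

```bash
python3 look.py 6
```

```text
8.9 [ 0.58174757 -0.12987339  0.07358026] [-0.74358624  0.53510365  0.75980015] 0.09503722695591325
```

View pics/s6.png

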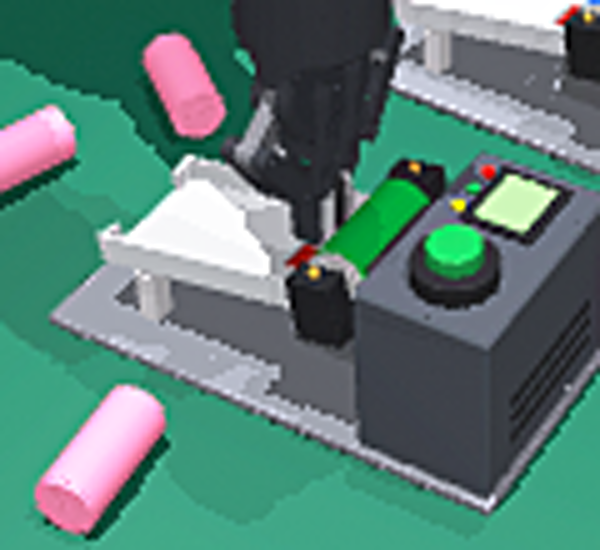

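Call:
servo_tool(
  motion=[
    [[0.008, -0.001, 0, -0.0002, 0], [0.008, 0, 0, 0, 0]],
  ],
)

```text
time: 9.2
position: [0.5819, -0.1298, 0.0735]
eef_rot: [-0.0, -3.14, -0.001]
force: [-2.9, 0.1, 1.4]
width: 0.093
```

Call:
servo_tool(
  motion=[
    [[0.008, -0.001, 0, -0.0002, 0], [0.008, 0, 0, 0, 0]],
  ],
)

```text
time: 9.45
position: [0.582, -0.1297, 0.0735]
eef_rot: [-0.0, -3.138, -0.001]
force: [-6.6, 1.1, 2.2]
width: 0.094
```

The cell is now firm against the stop at 6.6 N. I'll back off gently and look.

Call:
servo_tool(
  motion=[
    [[0.008, 0.002, 0, 0, 0], [0.008, 0.004, 0, 0.0005, 0], [0.008, 0.008, 0, 0.0, 0], [0.008, 0.016, 0, -0.01, 0], [0.008, 0.02, 0, -0.03, 0], [0.008, 0.01, 0, -0.05, 0], [0.008, 0, 0, 0, 0]],
  ],
)

```text
time: 10.32
position: [0.5249, -0.1308, 0.1677]
eef_rot: [0.002, 3.134, -0.0]
force: [-0.7, -0.3, 0.4]
width: 0.096
```

```bash
python3 look.py 7; python3 - <<'E'
from plant import bot
from h import *
c=bot.capture("top"); cv2.imwrite("pics/t7.png",cv2.resize(c["image"][130:270,240:440,::-1],None,fx=4,fy=4,interpolation=2))
for b in blobs(c,(55,75,150),(76,255,255),20):
    if 340<b[0][0]<420: print(b[0],b[1],onz(c,*b[0],.0786))
E
```

```text
10.325 [ 0.52493265 -0.13076331  0.16771271] [-0.70993623 -0.3177282   0.43158546] 0.09620979553609985
[393.9, 161.4] [388, 156, 13, 12, 123] [ 0.68573182 -0.16795565  0.0786    ]
[374.2, 191.1] [366, 186, 18, 12, 179] [ 0.60861386 -0.11895718  0.0786    ]
```

View pics/s7.png

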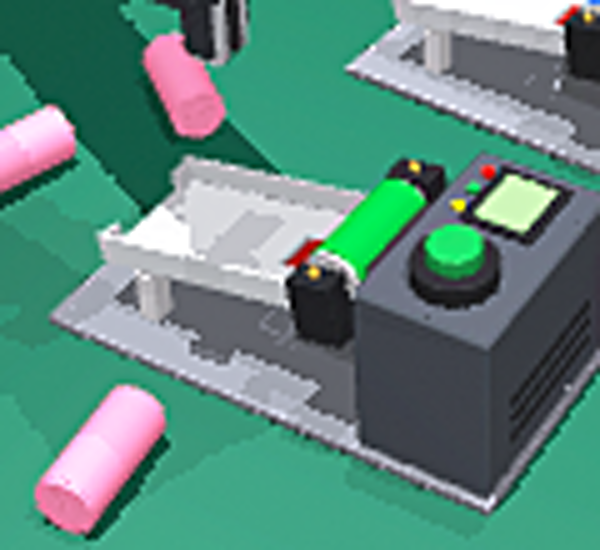

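View pics/t7.png

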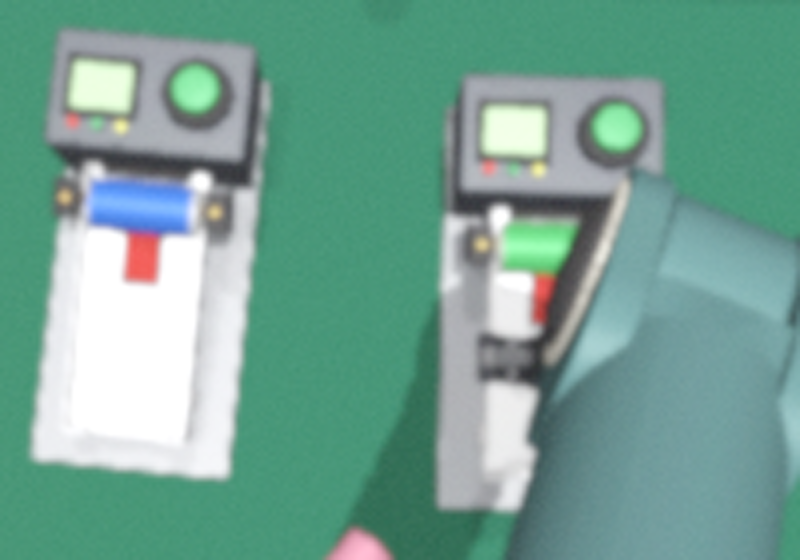

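The cell stays home after release: top (374,191) gives x = 0.609 against 0.607 expected, and the red catch stands just behind it. Now the button.

Call:
servo_tool(
  motion=[
    [[0, -0.03, -0.006, 0, 0], [0, -0.03, -0.006, 0, 0], [0, -0.03, -0.006, 0, 0], [0, -0.03, -0.006, 0, 0], [0, -0.029, -0.006, 0, 0], [0, 0, 0, 0.02, 0], [0, 0, 0, 0, 0]],
  ],
)

```text
time: 11.3
position: [0.6697, -0.1592, 0.1395]
eef_rot: [-0.001, -3.134, -0.002]
force: [-1.1, -0.1, 0.4]
width: -0.0
```

```bash
python3 look.py 8
```

```text
11.3 [ 0.66968338 -0.159219    0.13950403] [-1.06315288 -0.12665272  0.37397332] -0.0004677490568312378
```

View pics/s8.png

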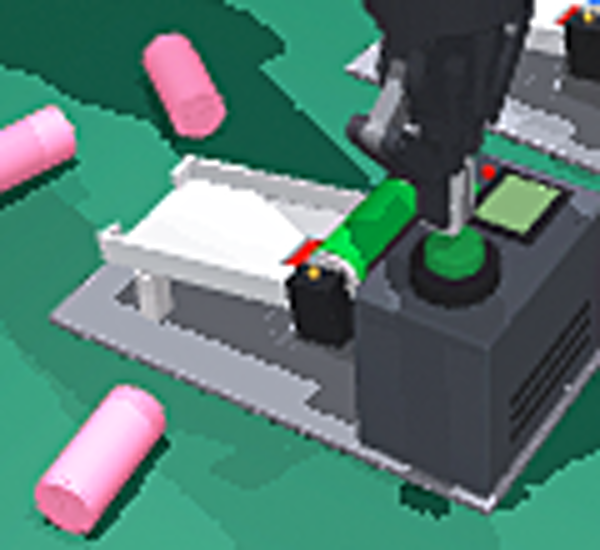

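Call:
servo_tool(
  motion=[
    [[0, -0.003, 0, 0, 0], [0, 0, 0, 0.004, 0], [0, 0, 0, 0, 0]],
  ],
)

```text
time: 11.72
position: [0.6756, -0.1597, 0.1396]
eef_rot: [-0.0, 3.142, 0.0]
force: [0.2, -0.3, 0.3]
width: -0.001
```

Call:
servo_tool(
  motion=[
    [[0, 0, 0, 0.003, 0], [0, 0, 0, 0.003, 0], [0, 0, 0, 0, 0]],
  ],
)

```text
time: 12.1
position: [0.6755, -0.1598, 0.1331]
eef_rot: [-0.0, -3.141, -0.0]
force: [0.5, -0.0, 0.0]
width: -0.0
```

Aligned about 3 mm above the top. Pressing in small steps.

Call:
servo_tool(
  motion=[
    [[0, 0, 0, 0.003, 0], [0, 0, 0, 0.002, 0], [0, 0, 0, 0, 0]],
  ],
)

```text
time: 12.48
position: [0.6759, -0.16, 0.1287]
eef_rot: [0.0, 3.141, -0.0]
force: [-0.5, 0.0, 2.3]
width: -0.002
```

Call:
servo_tool(
  motion=[
    [[0, 0, 0, 0.002, 0], [0, 0, 0, 0.001, 0], [0, 0, 0, 0, 0]],
  ],
)

```text
time: 12.85
position: [0.6759, -0.16, 0.1258]
eef_rot: [0.0, 3.141, -0.0]
force: [-0.5, -0.3, 4.3]
width: 0.002
```

Call:
servo_tool(
  motion=[
    [[0, 0, 0, 0.001, 0], [0, 0, 0, 0, 0]],
  ],
)

```text
time: 13.1
position: [0.6759, -0.1599, 0.1247]
eef_rot: [0.0, 3.141, -0.0]
force: [-0.3, 0.4, 4.2]
width: -0.0
```

Call:
servo_tool(
  motion=[
    [[0, 0, 0, 0.001, 0], [0, 0, 0, 0, 0]],
  ],
)

```text
time: 13.35
position: [0.676, -0.16, 0.1242]
eef_rot: [0.0, 3.141, 0.0]
force: [-1.4, 0.7, 7.3]
width: -0.004
```

Call:
servo_tool(
  motion=[
    [[0, 0, 0, 0.001, 0], [0, 0, 0, 0, 0]],
  ],
)

```text
time: 13.6
position: [0.676, -0.16, 0.1241]
eef_rot: [0.0, 3.141, 0.0]
force: [-3.3, 0.3, 12.0]
width: -0.003
```

Call:
servo_tool(
  motion=[
    [[0, 0, 0, 0.001, 0], [0, 0, 0, 0, 0]],
  ],
)

```text
time: 13.85
position: [0.676, -0.16, 0.124]
eef_rot: [0.0, 3.141, 0.001]
force: [-5.6, 1.2, 16.8]
width: 0.005
```

The button bottomed at z = 0.124, 6 mm below its top, with the force rising to 17 N. Lifting away.

Call:
servo_tool(
  motion=[
    [[0, 0, 0, -0.004, 0], [0, 0, 0, -0.006, 0], [0, 0, 0, -0.02, 0], [0, 0, 0, -0.04, 0], [0, 0.03, 0.0, -0.03, 0], [0, 0.05, 0, -0.01, 0], [0, 0.05, 0, 0, 0], [0, 0.05, 0, 0, 0], [0, 0, 0, 0, 0], [0, 0, 0, 0, 0]],
  ],
)

```text
time: 15.1
position: [0.4966, -0.1598, 0.2325]
eef_rot: [-0.0, 3.14, 0.0]
force: [0.3, 0.4, 0.1]
width: -0.001
```

```bash
python3 look.py 9; python3 - <<'E'
from plant import bot
from h import *
S=bot.capture("scene");T=bot.capture("top"); cv2.imwrite("pics/t9.png",T["image"][:,:,::-1])
for c,lo in((T,(55,75,150)),(S,(55,75,165))):
  for b in blobs(c,lo,(76,255,255),20):
    if 250<b[0][0]<420 and 130<b[0][1]<270: print(b[0],b[1])
E
```

```text
15.1 [ 0.49659987 -0.1597976   0.23245298] [0.30271043 0.35233816 0.13055201] -0.0006098132471250665
[288.4, 151.6] [283, 146, 12, 12, 116]
[393.7, 161.4] [388, 156, 13, 12, 119]
[378.4, 191.5] [366, 186, 25, 12, 282]
[372.0, 197.6] [368, 195, 9, 6, 43]
[304.2, 244.4] [293, 236, 22, 20, 195]
[320.2, 248.4] [315, 245, 11, 8, 72]
```

View pics/s9.png

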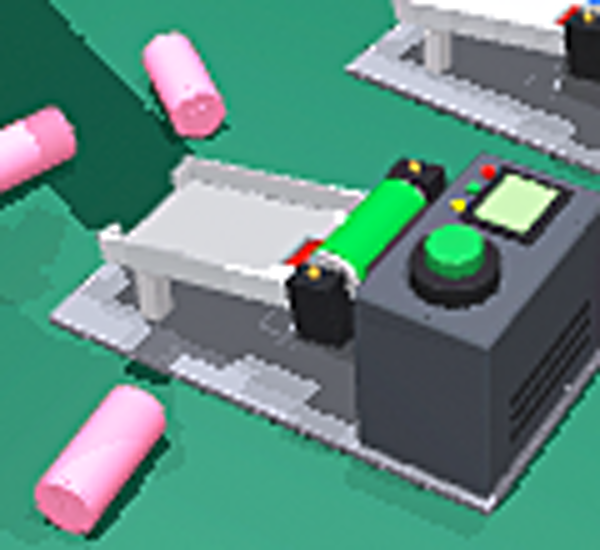

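View pics/t9.png

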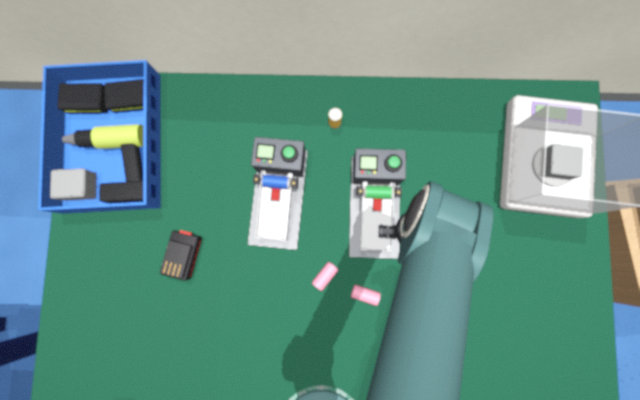

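The cell is home at top (378,191) with the catch up behind it. The button is back out at scene (320,248), the same as at the start, and the other tester is unmoved.

```bash
python3 -c "
from plant import bot
print(bot.hand_in())"
```

```text
the job is handed in; nothing more can be done
None
```

The green cell is home in its tester with the red catch up behind it, and that tester's start button has been pressed fully down and released. I handed the job in at about 15 s.

- **Cell:** I pushed it up the gutter with the nearly shut fingertips, without pinching or lifting it, until it met the rubber stop at about 6.6 N. After I backed off, it stayed put. I measured its centre at x = 0.609 m against 0.607 m expected, and both later pictures show the red catch behind it.
- **Button:** It bottomed after about 6 mm of travel (z = 0.130 to 0.124 m), and the force rose to 17 N. After I lifted away, it appeared in the same place in the pictures as before the press.
- **Rest of the bench:** In the last pictures the other tester, its blue cell, the spare cell and the battery pack had not moved. The arm hid the screwdriver and two of the pink cells in the last top view, so I did not recheck them there; I never worked near the screwdriver.
- **Disagreement:** My first two-view height for the cell came out about 9 mm too high because its lower half was in shadow. I used the given gutter height instead, which agreed with the position of the contact pins.

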